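Hang the dictation headset on its stand

ROBOT

A 7-joint arm with a two-finger parallel gripper is mounted at the origin on the work surface. World frame = base frame: x ahead of the robot, y to its left, z up, the work surface at z = 0. Lengths are in m, angles in degrees, forces in N, time in s.
With the tool pointing down it reaches from about 0.4 to 0.85 m from the base axis. Payload 10.4 kg.
Tool frame: the origin (TCP) lies at the very end of the fingers, on their centre line; the grasp point (between the pads) lies 19 mm behind it; z points along the fingers, y is the direction in which the jaws open and shut (so a half turn about z gives the same grasp; the last joint's range is limited). The gripper opens to 85 mm and grips with 20 to 120 N. Pads are 22 mm wide; open, the fingers measure 114 mm over their backs; the gripper's body (76 mm by 85 mm) begins 54 mm behind the grasp point. The pads swing forward as they close: fully open they stand 13 mm farther back than shut.
Start: joints at [-1.295, 19.034, -3.707, 83.658, 1.238, 77.344, -5.071], TCP at [0.625, 0, 0.231] pointing down, gripper open.
Joint ranges: [-148.97, 148.97], [-28.65, 121.19], [-84.17, 76.75], [9.2, 138.47], [-72.65, 252.65], [3.7, 117.97], [-149.18, 149.18]. Speed limits (degrees/s): [127.2, 127.2, 159.86, 159.86, 180, 180, 180].

INTERFACE

Orientations are given as [roll, pitch, yaw] about the fixed x, y, z axes, in that order (R = Rz(yaw) Ry(pitch) Rx(roll)).
In Python, from cell import sensors, vision, env gives the robot as it stands.
- The arm moves only by the tool drive_tool, never from a script. Its argument "rows" is a list that holds one entry, the list of rows, each a list of 7 numbers: the gripper's target within -1 to 1 (fully open at 1, half-way at 0, shut at -1), then the shift along the tool's x, y, z in mm, then the turn, a rotation vector about the tool's x, y, z in degrees. In form: [[[hand, dx, dy, dz, rx, ry, rz], ...]]. A call has 1 to 20 rows; each row shifts and turns the commanded pose from where the row before left it, along the tool's axes as they then stand; what a row does not reach is not made up. A row lasts 1/12 s, in which the tool goes at most 41.7 mm and 7.16 degrees, less where a joint would pass 70% of its speed; a pose out of reach is approached as far as the arm can. A call is refused whole if a number of a shift passes 41.7 or a number of a turn 7.16, either way. A call with a gripper value outside its range is refused whole. The fingers move at their own pace and stop on an object; the grip force is fixed at half the most. Time passes only in rows, so rows that do not move let the fingers close. It gives the time, the measured TCP pose, the force and the opening at its end, in the units of the state.
- sensors.get_obs(): the state, without advancing time (a new reading comes with each control period).
- vision.get_image(name): name is "scene" or "side" or "wrist"; returns a dict with "image" (420x560x3 uint8, red, green, blue), "camera_matrix" (3x3 intrinsics, pixels), "R" (3x3) and "t" (3): a world point X has camera coordinates R X + t. Camera axes: x right, y down, z forward; pixel columns grow to the right and rows downward; lengths in m; the calibration is good to about 2 mm. A picture is of the moment at which its call begins. There is no depth.
- env.hand_in(): hands the job in, once; it reports no verdict.
The state is a dict: "t": time; "joints": joint angles; "qvel": joint speeds; "joint_efforts": joint torques, N m; "position": TCP position; "tcp_rot": TCP orientation; "ft_force": force on the tool from outside, world axes, zero at the start; "wrist_torque": the same for the moment, N m; "width": finger opening in m.
Only numpy, scipy, OpenCV 4.12 (cv2) and the standard library are available. Lean on these libraries where they do the work, as an engineer would, in place of code of your own. Each camera call takes 0.05 s, during which the arm holds its last target. There are 200 camera calls.

TASK

Take the headset that is leaning against the stage controller and hang it by the middle of its headband over the bar of the headset stand, an ear cup on either side. Lower it onto the bar, do not drop it, then slide it slowly along the bar until you feel the headband meet the clamped stop collar, without ramming it, and leave it hanging there, still. Do not disturb the mouse, the slide box or the oil bottle.

Things in the scene. Friction and masses are not known exactly. Their poses are not given: they have to be found in the camera images.
- crown (a point): Centre of the headset's grey crown cushion, mid headband: a block 30 mm across the band (x), 62 mm along it (y), 20 mm thick (z); underside 10 mm below this point, top 10 mm above. x across the band, y ear to ear, z from the cups to the crown. At the start the crown leans back over the controller, z about 0.5 rad from vertical.
- headset: Rigid black headset, alike front and back, 0.18 to 0.28 kg. Origin midway between its ear cups, axes as crown, which is 140 mm up its z. Band 28 mm wide, 6 thick, its arms 81 mm out either side. Round cups 72 mm in diameter, 48 to 82 mm out, reach 166 mm below the cushion; a parked boom outside one arm, to 98 mm out. Cups stand on the bench, arms lean on the controller's top edge.
- controller: Fixed white instrument case, 200 mm (x) by 260 mm (y) by 85 mm high, with a black front panel on its +x face, against which the headset leans. Origin at the centre of its underside.
- bar_mid (a point): Point on the axis of the stand's horizontal steel bar, 18 mm in diameter, 231 mm over the bench. y points along the bar to its free end 130 mm away, which has a rubber cap 28 mm in diameter and 6 mm long; z up. The post is 150 mm away in -y and its elbow rises 15 mm above the bar's axis.
- stand: Fixed stand: white base 170 x 260 x 10 mm (45 mm behind the post to 215 mm in front), post, elbow, and a stop collar (44 mm in diameter, 18 long) clamped on the bar, its rubber face to the free end. Where it is clamped is not measured: its face is 60 to 100 mm from the post's axis and must be felt; it holds against 30 N. Origin on the bench under the post, +y the way the bar points.
- bar: The stand's bar alone, with its end cap. Same origin and axes as the stand: its centre line is 231 mm above this origin and runs from 0 to 286 mm in +y.
- mouse: Loose black computer mouse, 100 x 56 x 32 mm, origin at the centre of its underside. A bystander.
- slidebox: Loose blue plastic slide box, 98 x 82 x 34 mm, origin at the centre of its underside. A bystander.
- oil: Loose small amber bottle of immersion oil, 30 mm in diameter, 62 mm high, origin at the centre of its underside. A bystander.
Not all that is in view belongs to the job. Several things have the shape of the headset; the one meant has the colours described above.

How it is judged:
By the outcome, as a careful person would: the job done as asked, in the order asked, and still so for the second after the job is handed in, with the robot touching nothing.
It also fails if it takes over 66 s, if anything falls off the work surface, if the arm or the gripper's body presses on something with over 40 N, if the wrist force passes 120 N, or if a joint passes its speed limit or range.

## Working session

There is one attempt and no reset: what is moved stays moved. The work goes in short steps, Python scripts to look and compute and a tool call to move; the robot and the scene stay as the last step left them, time stands still between calls to the robot, and variables do not carry over. Pictures are saved under pics/ and viewed, about 8 in all and at most 12, crops included, and the job is handed in when it is done.

Besides the shell and the picture viewer there is one more tool, called after "Request:" as name([rows], argument=value, ...), one row to a line, values as JSON. drive_tool: Moves the arm, as the interface text tells. Its arguments: {"type":"object","properties":{"rows":{"type":"array","items":{"type":"array","items":{"type":"array","items":{"type":"number"}}}}},"required":["rows"]}

```bash
mkdir -p pics; ls; python3 - <<'E'
from cell import sensors, vision, env
import cv2,pickle
d={}
for n in ["scene","side","wrist"]:
    v=vision.get_image(n); d[n]=v
    cv2.imwrite(f"pics/{n}0.png",v["image"][:,:,::-1])
    print(n,v["camera_matrix"].tolist(),(-v["R"].T@v["t"]).round(3),v["R"].round(3).tolist())
pickle.dump(d,open("v0.pkl","wb"))
print(sensors.get_obs())
E
```

```text
pics
scene [[463.3366605409084, 0.0, 281.53674837645843], [0.0, 463.3366605409084, 210.35653332870967], [0.0, 0.0, 1.0]] [ 1.19  -0.479  1.15 ] [[0.647, 0.762, 0.006], [0.586, -0.493, -0.644], [-0.488, 0.42, -0.765]]
side [[457.70214987942023, 0.0, 283.3754050940665], [0.0, 457.70214987942023, 204.3158627914409], [0.0, 0.0, 1.0]] [0.271 1.022 0.948] [[-0.957, -0.29, 0.0], [-0.18, 0.593, -0.785], [0.227, -0.751, -0.62]]
wrist [[326.88336811121616, 0.0, 281.32238873682485], [0.0, 326.88336811121616, 212.9908539551068], [0.0, 0.0, 1.0]] [0.625 0.074 0.373] [[1.0, 0.001, -0.002], [0.001, -0.959, 0.284], [-0.002, -0.284, -0.959]]
{'t': 0.15, 'joints': array([-1.29227812, 19.06354698, -3.70720658, 83.69432113,  1.23705073,
       77.3437959 , -5.06715294]), 'qvel': array([-0.06212909, -0.15021071, -0.0651662 , -0.09704017,  0.05012292,
       -0.09866803,  0.07408717]), 'joint_efforts': array([ 1.13752249e-03, -6.25829744e+01,  4.95374459e-02, -3.91853535e+01,
        1.63436425e-02,  7.44175835e-03, -2.63868424e-05]), 'position': array([ 6.24716469e-01, -2.34997181e-05,  2.30705162e-01]), 'tcp_rot': array([-1.79938182e+02,  2.08328902e-03,  9.00019212e+01]), 'ft_force': array([ 0.45995062, -0.22752046, -0.69082797]), 'wrist_torque': array([0.02661648, 0.0212509 , 0.007531  ]), 'width': 0.08542115148800716}
```

View pics/scene0.png

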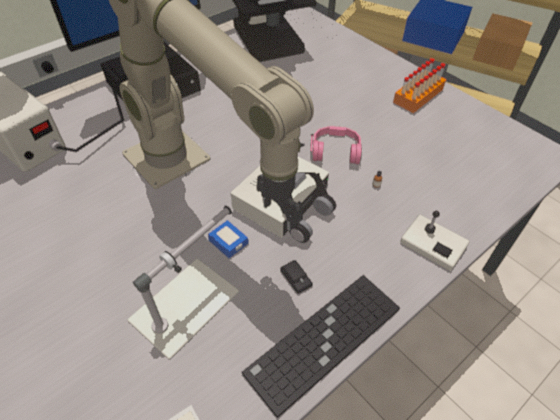

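View pics/side0.png

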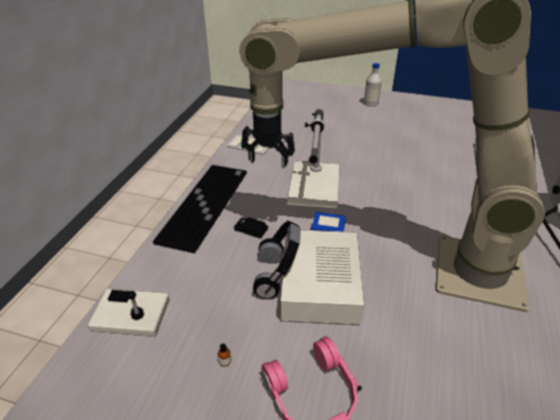

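The side view shows the black headset (cups near 270,248 and 266,287; crown near 292,243) leaning on the white controller. A pink headset lies at (310,385). The stand is at (315,150), slide box (329,222), mouse (251,227) and oil (224,355). The black one fits the description; I'll confirm it in an enlarged crop.

```bash
python3 - <<'E'
import pickle,cv2,numpy as np
d=pickle.load(open("v0.pkl","rb"))
def crop(n,x,y,w,h,s): return cv2.resize(d[n]["image"][y:y+h,x:x+w,::-1],None,fx=s,fy=s,interpolation=cv2.INTER_CUBIC)
a=crop("side",225,205,150,130,4) #600x520
cv2.imwrite("pics/a.png",a)
b=crop("scene",120,170,230,190,3.4)
cv2.imwrite("pics/b.png",b)
E
```

```text
(no output)
```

View pics/a.png

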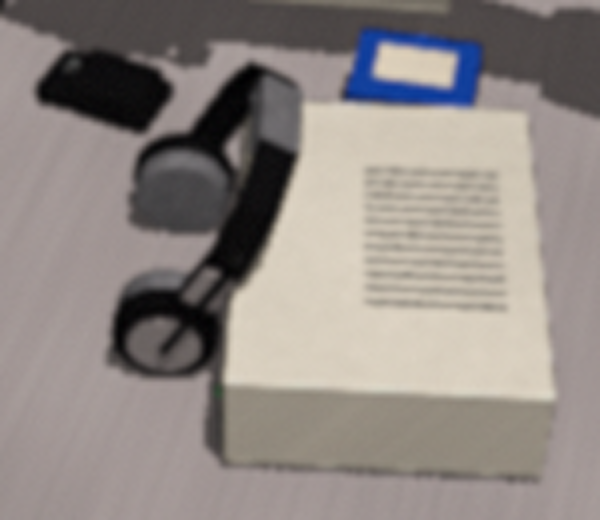

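View pics/b.png

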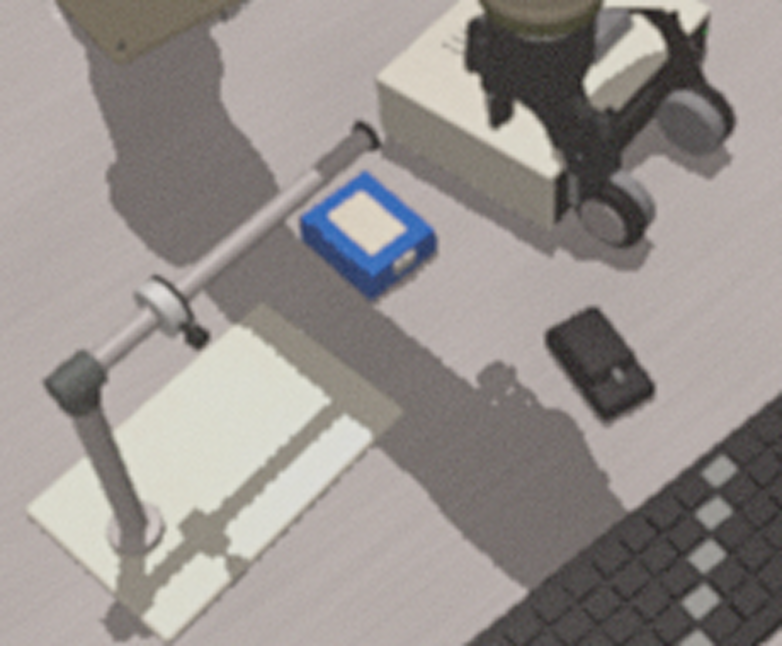

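View pics/wrist0.png

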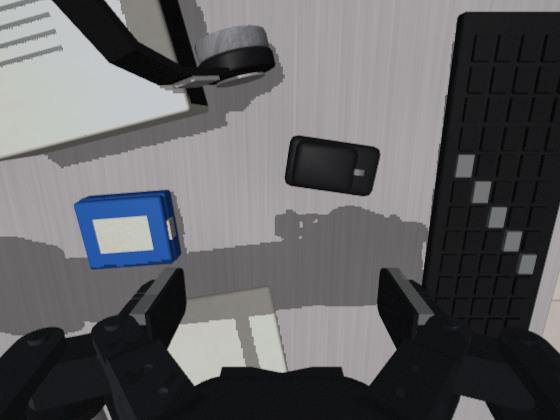

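The crops (5 viewed so far) confirm a black headset with a grey crown at crop (275,115), leaning on the controller. The pink one, lying flat, is not it. Stand, collar, mouse and slide box are clear too. Next I fit the poses from these pixels.

```bash
cat > h.py <<'E'
import numpy as np, cv2
from scipy.optimize import least_squares
from scipy.spatial.transform import Rotation as Ro
def proj(v,X):
    c=np.atleast_2d(X)@v["R"].T+v["t"]; p=c@v["camera_matrix"].T; return p[:,:2]/p[:,2:]
def T2(p,X): # x,y,yaw planar
    X=np.atleast_2d(X); return X@Ro.from_euler("z",p[2]).as_matrix().T+[p[0],p[1],0]
def hs(p,X): # headset x,y,yaw,lean ; origin z .036, leans to -x
    X=np.atleast_2d(X); R=Ro.from_euler("zy",[p[2],-p[3]]).as_matrix(); return X@R.T+[p[0],p[1],.036]
def fit(f,obs,d,p0):
    r=lambda p:np.concatenate([(proj(d[n],f(p,X))-px).ravel() for n,X,px in obs])
    s=least_squares(r,p0,loss="soft_l1",f_scale=2); return s.x,r(s.x).reshape(-1,2)
E
python3 - <<'E'
from h import *; import pickle
d=pickle.load(open("v0.pkl","rb"))
A=lambda x,y:(225+x/4,205+y/4); B=lambda x,y:(120+x/3.4,170+y/3.4)
c,r=fit(T2,[("side",(.1,.13,.085),A(225,385)),("side",(-.1,.13,.085),A(553,397)),("side",(-.1,-.13,.085),A(528,110)),("side",(.1,-.13,.085),A(303,102)),
 ("scene",(-.1,-.13,.085),B(378,78)),("scene",(.1,-.13,.085),B(556,178)),("scene",(.1,-.13,0),B(552,228)),
 ("side",(.1,.13,0),A(226,463)),("side",(-.1,.13,0),A(545,478))],d,[.5,.2,0])
print("ctrl",c,r.round(1).tolist())
s,r=fit(T2,[("scene",(0,.286,.231),B(370,135)),("scene",(0,0,.231),B(75,384)),("scene",(-.085,-.045,.01),B(28,510)),("scene",(.085,-.045,.01),B(168,640)),
 ("scene",(.085,.215,.01),B(402,410)),("scene",(-.085,.215,.01),B(262,305)),("scene",(0,0,.01),B(135,527))],d,[.6,-.3,0])
print("stand",s,r.round(1).tolist())
q=[s[0],s[1]]
h,r=fit(hs,[("side",(0,.082,0),A(165,338)),("side",(0,-.048,0),A(184,186)),("scene",(0,-.082,0),B(608,213)),("scene",(0,.048,0),B(690,122)),
 ("side",(0,0,.15),A(276,112))],d,[.65,.2,0,.5])
print("head",h,r.round(1).tolist())
print("crown",hs(h,(0,0,.14)),"barmid",T2(s,(0,.15,.231)))
b=np.c_[[T2(s,(0,y,.231))[0] for y in(.06,.1,.2,.286)]]; print("bar pts",b.round(3).tolist())
# collar face estimate
for y in (.06,.08,.1): print(y,(proj(d["scene"],T2(s,(0,y,.231)))[0]-[120,170])*3.4)
im=cv2.resize(d["side"]["image"][205:335,225:375,::-1],None,fx=4,fy=4,interpolation=cv2.INTER_CUBIC).copy()
im2=cv2.resize(d["scene"]["image"][170:360,120:350,::-1],None,fx=3.4,fy=3.4,interpolation=cv2.INTER_CUBIC).copy()
box=np.array([(x,y,.14+z) for x in(-.015,.015) for y in(-.031,.031) for z in(-.01,.01)])
t=np.linspace(0,2*np.pi,40)
P=np.vstack([box]+[np.c_[.036*np.cos(t),0*t+y,.036*np.sin(t)] for y in(.082,.048,-.048,-.082)])
for p in proj(d["side"],hs(h,P)): cv2.circle(im,tuple(int(v) for v in (p-[225,205])*4),2,(0,0,255),-1)
for p in proj(d["scene"],np.vstack([hs(h,P),T2(s,[(0,y,.231) for y in np.linspace(0,.286,25)])])): cv2.circle(im2,tuple(int(v) for v in (p-[120,170])*3.4),2,(0,0,255),-1)
im2=im2[60:420,20:]
o=np.zeros((600,800,3),np.uint8); a=cv2.resize(im[60:390,100:420],None,fx=.9,fy=.9); o[:a.shape[0],:a.shape[1]]=a
b=cv2.resize(im2,None,fx=.65,fy=.65); o[300:300+b.shape[0],290:290+b.shape[1]]=b
cv2.imwrite("pics/c.png",o); pickle.dump((c,s,h),open("fit.pkl","wb"))
E
```

```text
ctrl [0.41857053 0.18377738 0.23853623] [[-0.2, -0.8], [1.5, -0.1], [0.1, -0.9], [-14.3, -1.5], [-0.7, -1.3], [-0.9, -1.0], [0.0, 1.6], [-0.4, 1.8], [-0.2, 1.7]]
stand [ 0.56430536 -0.35853577  0.17352081] [[-0.0, -0.2], [-0.3, -0.1], [-1.7, -0.4], [-0.3, 0.9], [1.3, -0.6], [0.3, -2.0], [0.8, 1.5]]
head [0.56472286 0.18799542 0.25211484 0.46502836] [[-0.1, 1.1], [-0.5, 0.7], [-1.4, -0.3], [-2.0, 3.3], [-0.9, 1.2]]
crown [[0.50194011 0.18799542 0.16113324]] barmid [[ 0.53840765 -0.21078832  0.231     ]]
bar pts [[0.554, -0.299, 0.231], [0.547, -0.26, 0.231], [0.53, -0.162, 0.231], [0.515, -0.077, 0.231]]
0.06 [142.430876   325.83276074]
0.08 [164.44205884 307.30763714]
0.1 [186.05753846 289.11554658]
```

View pics/c.png

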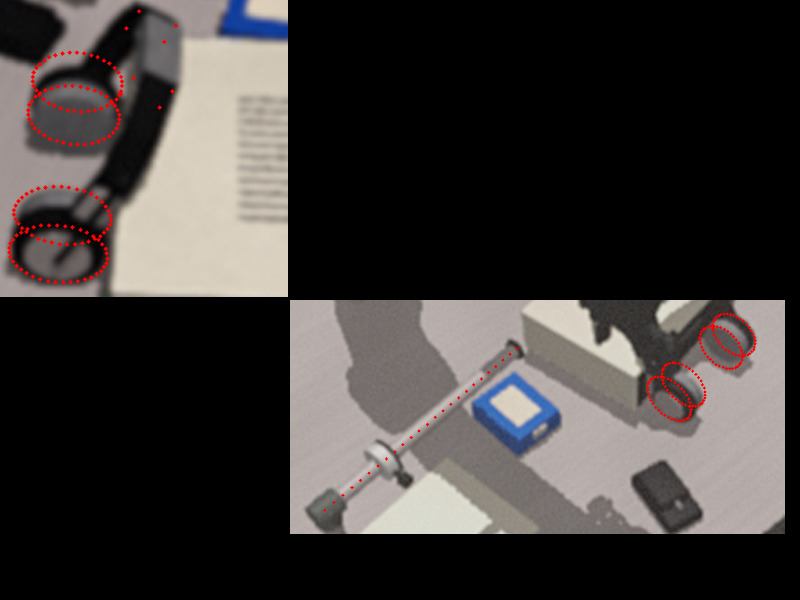

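```bash
cat >> h.py <<'E'
def Rh(p): return Ro.from_euler("zy",[p[2],-p[3]]).as_matrix()
def plan(P,R):
    """rotvec (tool) then shift (in new tool axes) from the present pose to P,R"""
    from cell import sensors
    o=sensors.get_obs(); R0=Ro.from_euler("xyz",o["tcp_rot"],degrees=True).as_matrix()
    rv=np.degrees(Ro.from_matrix(R0.T@R).as_rotvec()); sh=R.T@(P-o["position"])*1000
    print("rot",rv.round(2),"shift",sh.round(1),"| shift in present axes",(R0.T@(P-o["position"])*1000).round(1)); return rv,sh
def Rt(p):
    R=Rh(p); return np.c_[R[:,1],R[:,0],-R[:,2]]
E
python3 - <<'E'
from h import *; import pickle
c,s,h=pickle.load(open("fit.pkl","rb")); h[2]=.245
plan(hs(h,(0,0,.24))[0],Rt(h)); print(Rt(h).round(3))
E
```

```text
rot [-26.57  -3.27 -13.78] shift [216.6 -91.1 -92.9] | shift in present axes [ 188.  -167.6  -19.6]
[[-0.217  0.867  0.448]
 [ 0.97   0.243 -0.   ]
 [-0.109  0.435 -0.894]]
```

```bash
sed -i 's/from_euler("zy"/from_euler("ZY"/' h.py
python3 - <<'E'
from h import *; import pickle
d=pickle.load(open("v0.pkl","rb")); c,s,h=pickle.load(open("fit.pkl","rb"))
A=lambda x,y:(225+x/4,205+y/4); B=lambda x,y:(120+x/3.4,170+y/3.4)
h,r=fit(hs,[("side",(0,.082,0),A(165,338)),("side",(0,-.048,0),A(184,186)),("scene",(0,-.082,0),B(608,213)),("scene",(0,.048,0),B(690,122)),
 ("side",(0,0,.15),A(276,112))],d,[.57,.19,.2,.5])
print("head",h,r.round(1).tolist(),hs(h,(0,0,.14)))
# lean from contact of arm back face (14 mm) with the controller's edge
pickle.dump((c,s,h),open("fit.pkl","wb"))
plan(hs(h,(0,0,.24))[0],Rt(h)); print(Rt(h).round(3))
E
```

```text
head [0.56302219 0.19401921 0.22027714 0.4699692 ] [[-0.5, 0.8], [-0.5, 3.5], [-0.6, 0.3], [-0.8, 1.0], [0.4, -0.9]] [[0.5011539  0.18016625 0.16082151]]
rot [-26.88   2.96 -12.39] shift [ 202.8 -104.   -74.5] | shift in present axes [ 170.3 -167.8  -19.1]
[[-0.219  0.87   0.442]
 [ 0.976  0.195  0.099]
 [ 0.     0.453 -0.892]]
```

Request:
drive_tool([
  [[1, 17, -16.8, -2, 0, 0, 0], [1, 17, -16.8, -2, 0, 0, 0], [1, 17, -16.8, -2, 0, 0, 0], [1, 17, -16.8, -2, 0, 0, 0], [1, 17, -16.8, -2, 0, 0, 0], [1, 17, -16.8, -2, 0, 0, 0], [1, 17, -16.8, -2, 0, 0, 0], [1, 17, -16.8, -2, 0, 0, 0], [1, 17, -16.8, -2, 0, 0, 0], [1, 17, -16.8, -2, 0, 0, 0], [1, 0, 0, 0, -3.4, 0.4, -1.6], [1, 0, 0, 0, -3.4, 0.4, -1.6], [1, 0, 0, 0, -3.4, 0.4, -1.6], [1, 0, 0, 0, -3.4, 0.4, -1.6], [1, 0, 0, 0, -3.4, 0.4, -1.6], [1, 0, 0, 0, -3.4, 0.4, -1.6], [1, 0, 0, 0, -3.4, 0.4, -1.6], [1, 0, 0, 0, -3.4, 0.4, -1.6], [1, 0, 0, 0, 0, 0, 0], [1, 0, 0, 0, 0, 0, 0]],
])

```text
t: 1.82
position: [0.4565, 0.1698, 0.2513]
tcp_rot: [152.7, -0.1, 103.0]
ft_force: [0.9, -0.5, 0.3]
width: 0.0855
```

```bash
python3 - <<'E'
from h import *; import pickle
from cell import vision,sensors
c,s,h=pickle.load(open("fit.pkl","rb"))
v=vision.get_image("wrist"); pickle.dump(v,open("w1.pkl","wb"))
im=v["image"][:,:,::-1].copy()
box=np.array([(x,y,.14+z) for x in(-.015,.015) for y in(-.031,.031) for z in(-.01,.01)])
for p,b in zip(proj(v,hs(h,box)),box): cv2.circle(im,tuple(int(q) for q in p),2,(0,0,255) if b[2]>.14 else (0,255,0),-1)
print(proj(v,hs(h,box)).round(0).tolist())
cv2.imwrite("pics/w1.png",im); plan(hs(h,(0,0,.24))[0],Rt(h)); print(sensors.get_obs()["joints"].round(1))
E
```

```text
[[262.0, 247.0], [261.0, 257.0], [261.0, 173.0], [260.0, 178.0], [298.0, 247.0], [300.0, 257.0], [300.0, 174.0], [301.0, 178.0]]
rot [ 0.34 -0.27  0.31] shift [ 0.3 -0.7  1.5] | shift in present axes [ 0.3 -0.7  1.5]
[-14.1 -18.1 -14.2 123.    3.5  48.3 -17.4]
```

View pics/w1.png

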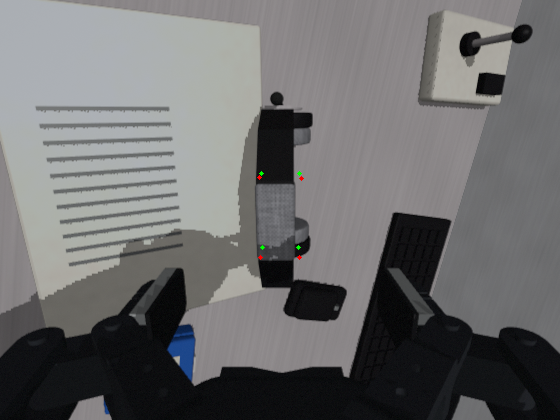

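The wrist view (7 viewed) shows the cushion's top face at corners (258,184), (294,184), (295,261), (257,261). That is about 4 mm off the prediction and agrees with a lean of 0.50 rad, which resting on the edge also implies. I'll refit.

```bash
python3 - <<'E'
from h import *; import pickle
c,s,h=pickle.load(open("fit.pkl","rb")); v=pickle.load(open("w1.pkl","rb"))
tb=np.array([(-.015,.031,.15),(.015,.031,.15),(.015,-.031,.15),(-.015,-.031,.15)]); px=np.array([(258,184),(294,184),(295,261),(257,261)])
f=lambda q,X:hs([q[0],q[1],q[2],.5],X)
g,r=fit(f,[("w",X,p) for X,p in zip(tb,px)],{"w":v},h[:3]); print(g,r.round(1).tolist())
h=np.r_[g,.5]; pickle.dump((c,s,h),open("fit.pkl","wb"))
print(hs(h,(0,0,.14)))
# jaws: tip 3 mm above cushion underside -> TCP at z_h = .133
plan(hs(h,(0,0,.22))[0],Rt(h)); plan(hs(h,(0,0,.133))[0],Rt(h))
E
```

```text
[0.56503729 0.19079502 0.22805503] [[-2.8, -0.6], [2.3, -0.4], [0.4, 0.8], [0.0, 0.4]]
[[0.49965557 0.1756204  0.15886156]]
rot [-1.38 -0.07 -0.09] shift [-4.2 -6.9 21.9] | shift in present axes [-4.2 -6.3 22.1]
rot [-1.38 -0.07 -0.09] shift [ -4.2  -6.9 108.9] | shift in present axes [ -4.3  -4.2 109.1]
```

Request:
drive_tool([
  [[1, -2.1, -3.5, 10, -1.4, 0, 0], [1, -2.1, -3.4, 12, 0, 0, 0], [1, 0, 0, 15, 0, 0, 0], [1, 0, 0, 15, 0, 0, 0], [1, 0, 0, 15, 0, 0, 0], [1, 0, 0, 12, 0, 0, 0], [1, 0, 0, 10, 0, 0, 0], [1, 0, 0, 8, 0, 0, 0], [1, 0, 0, 8, 0, 0, 0], [1, 0, 0, 7, 0, 0, 0], [1, 0, 0, 0, 0, 0, 0], [1, 0, 0, 0, 0, 0, 0]],
])

```text
t: 2.87
position: [0.5042, 0.1768, 0.1495]
tcp_rot: [151.3, -0.1, 103.1]
ft_force: [0.3, -0.6, 0.3]
width: 0.0853
```

```bash
python3 - <<'E'
from h import *; import pickle
from cell import vision,sensors
c,s,h=pickle.load(open("fit.pkl","rb"))
a=vision.get_image("wrist")["image"][:,:,::-1]; b=vision.get_image("side")["image"][170:320,190:390,::-1]
o=np.zeros((600,800,3),np.uint8); o[:315,:420]=cv2.resize(a,(420,315)); o[300:600,400:800]=cv2.resize(b,(400,300))
cv2.imwrite("pics/w2.png",o); plan(hs(h,(0,0,.13))[0],Rt(h))
E
```

```text
rot [ 0.12 -0.08 -0.04] shift [-0.2 -0.1  0.1] | shift in present axes [-0.2 -0.1  0.1]
```

View pics/w2.png

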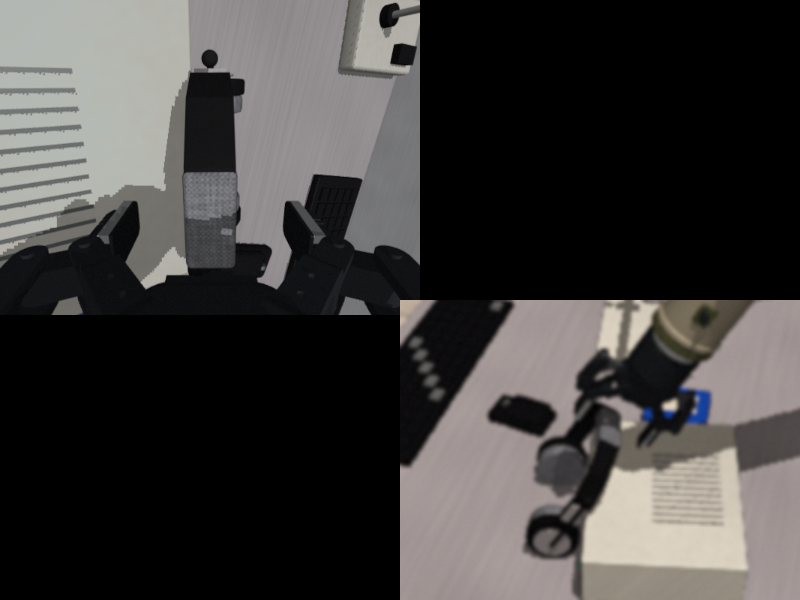

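The cushion sits between the open pads and is centred (view 8), so I close.

Request:
drive_tool([
  [[-1, 0, 0, 0, 0, 0, 0], [-1, 0, 0, 0, 0, 0, 0], [-1, 0, 0, 0, 0, 0, 0], [-1, 0, 0, 0, 0, 0, 0], [-1, 0, 0, 0, 0, 0, 0], [-1, 0, 0, 0, 0, 0, 0], [-1, 0, 0, 0, 0, 0, 0], [-1, 0, 0, 0, 0, 0, 0], [-1, 0, 0, 0, 0, 0, 0], [-1, 0, 0, 0, 0, 0, 0]],
])

```text
t: 3.8
position: [0.5044, 0.177, 0.1501]
tcp_rot: [151.2, -0.1, 103.1]
ft_force: [-2.0, -0.9, 5.9]
width: 0.0289
```

Request:
drive_tool([
  [[-1, 0, 2.4, -4.4, 0, 0, 0], [-1, 0, 4.8, -8.8, 0, 0, 0], [-1, 0, 7.2, -13.2, 0, 0, 0], [-1, 0, 7.2, -13.2, 0, 0, 0], [-1, 0, 7.2, -13.2, 0, 0, 0], [-1, 0, 7.2, -13.2, 0, 0, 0], [-1, 0, 7.2, -13.2, 0, 0, 0], [-1, 0, 7.2, -13.2, 0, 0, 0], [-1, 0, 7.2, -13.2, 0, 0, 0], [-1, 0, 7.2, -13.2, 0, 0, 0], [-1, 0, 7.2, -13.2, 0, 0, 0], [-1, 0, 0, 0, 0, 0, 0]],
])

```text
t: 4.8
position: [0.5047, 0.177, 0.3038]
tcp_rot: [151.0, -0.1, 103.1]
ft_force: [1.3, -0.1, -1.5]
width: 0.0285
```

Request:
drive_tool([
  [[-1, 0, 0, 0, 4.8, 0, 0], [-1, 0, 0, 0, 4.8, 0, 0], [-1, 0, 0, 0, 4.8, 0, 0], [-1, 0, 0, 0, 4.8, 0, 0], [-1, 0, 0, 0, 4.8, 0, 0], [-1, 0, 0, 0, 4.9, 0, 0], [-1, 0, 0, -15, 0, 0, 0], [-1, 0, 0, -20, 0, 0, 0], [-1, 0, 0, -20, 0, 0, 0], [-1, 0, 0, -20, 0, 0, 0], [-1, 0, 0, -20, 0, 0, 0], [-1, 0, 0, -20, 0, 0, 0], [-1, 0, 0, -10, 0, 0, 0], [-1, 0, 0, 0, 0, 0, 0]],
])

```text
t: 5.97
position: [0.5048, 0.1767, 0.4267]
tcp_rot: [-180.0, -0.1, 103.1]
ft_force: [0.4, -0.3, -1.5]
width: 0.0287
```

```bash
python3 - <<'E'
from h import *; import pickle
from cell import vision,sensors
c,s,h=pickle.load(open("fit.pkl","rb"))
a=vision.get_image("wrist"); b=vision.get_image("side"); e=vision.get_image("scene")
pickle.dump((a,b,e),open("w3.pkl","wb"))
o=np.zeros((600,800,3),np.uint8); o[:300,:400]=cv2.resize(a["image"],(400,300))[:,:,::-1]; o[:300,400:]=cv2.resize(b["image"][20:320,150:550],(400,300))[:,:,::-1]
o[300:,:400]=cv2.resize(e["image"],(400,300))[:,:,::-1]
cv2.imwrite("pics/w3.png",o)
ob=sensors.get_obs(); print(ob["joints"].round(1),ob["ft_force"],ob["wrist_torque"],ob["position"],ob["tcp_rot"])
u=T2([0,0,s[2]],(0,1,0))[0]
for sg in (1,-1):
    R=np.c_[np.cross(sg*u,[0,0,-1]),sg*u,[0,0,-1]]; plan(T2(s,(0,.2,.425))[0],R)
E
```

```text
[-14.2   6.7 -11.2  76.    1.2  97.7 -12.1] [-0.80552566  0.41823375 -2.79266001] [-0.03163406  0.01333156 -0.02894333] [0.50415951 0.17634654 0.42349396] [-1.79717620e+02 -6.99584602e-02  1.03076940e+02]
rot [ -0.17  -0.27 -86.86] shift [  33.1 -337.2   -1.5] | shift in present axes [-334.9  -51.5   -1.7]
rot [-0.27  0.18 93.13] shift [-33.1 337.2  -1.5] | shift in present axes [-334.9  -51.5   -1.7]
```

View pics/w3.png

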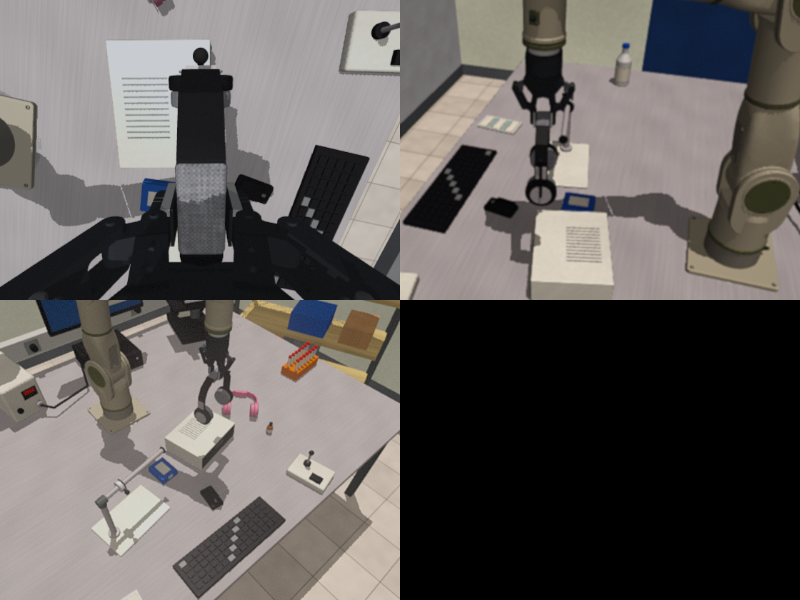

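The headset hangs upright in the grip (view 9). I turn it +93° about tool z while rising a little, then translate to above the bar.

Request:
drive_tool([
  [[-1, 0, 0, -1, 0, 0, 4.9], [-1, 0, 0, -1, 0, 0, 4.9], [-1, 0, 0, -1, 0, 0, 4.9], [-1, 0, 0, -1, 0, 0, 4.9], [-1, 0, 0, -1, 0, 0, 4.9], [-1, 0, 0, -1, 0, 0, 4.9], [-1, 0, 0, -1, 0, 0, 4.9], [-1, 0, 0, -1, 0, 0, 4.9], [-1, 0, 0, -1, 0, 0, 4.9], [-1, 0, 0, -1, 0, 0, 4.9], [-1, 0, 0, -1, 0, 0, 4.9], [-1, 0, 0, -1, 0, 0, 4.9], [-1, 0, 0, -1, 0, 0, 4.9], [-1, 0, 0, -1, 0, 0, 4.9], [-1, 0, 0, -1, 0, 0, 4.9], [-1, 0, 0, -1, 0, 0, 4.9], [-1, 0, 0, -1, 0, 0, 4.9], [-1, 0, 0, -1, 0, 0, 4.9], [-1, 0, 0, -1, 0, 0, 4.9], [-1, 0, 0, 0, 0, 0, 0]],
])

```text
t: 7.78
position: [0.5042, 0.1763, 0.4427]
tcp_rot: [-179.9, 0.3, 9.7]
ft_force: [-0.6, -0.1, -1.7]
width: 0.0285
```

Request:
drive_tool([
  [[-1, -1, 10, 0, 0, 0, 0], [-1, -2, 18, 0, 0, 0, 0], [-1, -2, 20, 0, 0, 0, 0], [-1, -2, 20, 0, 0, 0, 0], [-1, -2, 20, 0, 0, 0, 0], [-1, -2, 20, 0, 0, 0, 0], [-1, -2, 20, 0, 0, 0, 0], [-1, -2, 20, 0, 0, 0, 0], [-1, -2, 20, 0, 0, 0, 0], [-1, -2, 20, 0, 0, 0, 0], [-1, -2, 20, 0, 0, 0, 0], [-1, -2, 20, 0, 0, 0, 0], [-1, -2, 20, 0, 0, 0, 0], [-1, -2, 20, 0, 0, 0, 0], [-1, -2, 20, 0, 0, 0, 0], [-1, -2, 20, 0, 0, 0, 0], [-1, -2, 20, 0, 0, 0, 0], [-1, 0, 9, 0, 0, 0, 0], [-1, 0, 0, 0, 0, 0, 0], [-1, 0, 0, 0, 0, 0, 0]],
])

```text
t: 9.45
position: [0.5302, -0.1609, 0.4433]
tcp_rot: [-179.9, 0.2, 10.0]
ft_force: [-0.4, 0.5, -2.6]
width: 0.0283
```

```bash
python3 - <<'E'
from h import *; import pickle
from cell import vision,sensors
c,s,h=pickle.load(open("fit.pkl","rb"))
a=vision.get_image("wrist"); b=vision.get_image("side"); e=vision.get_image("scene")
pickle.dump((a,b,e),open("w4.pkl","wb"))
def dots(v):
    im=v["image"][:,:,::-1].copy()
    for p in proj(v,T2(s,[(0,y,.231) for y in np.linspace(0,.286,12)])): cv2.circle(im,tuple(int(q) for q in p),1,(0,0,255),-1)
    return im
o=np.zeros((600,800,3),np.uint8); o[:300,:400]=cv2.resize(dots(a),(400,300)); o[:300,400:]=cv2.resize(dots(b)[30:210,200:440],(400,300),interpolation=cv2.INTER_CUBIC)
o[300:,:400]=cv2.resize(dots(e)[120:330,80:360],(400,300),interpolation=cv2.INTER_CUBIC)
cv2.imwrite("pics/w4.png",o)
ob=sensors.get_obs(); print(ob["joints"].round(1),ob["position"],ob["tcp_rot"],ob["ft_force"])
u=-T2([0,0,s[2]],(0,1,0))[0]
R=np.c_[np.cross(u,[0,0,-1]),u,[0,0,-1]]; plan(T2(s,(0,.2,.24))[0],R)
E
```

```text
[  3.3   8.8  10.5  71.4  -1.7 100.1 -66.5] [ 0.5304413  -0.15972094  0.44375748] [-1.79891650e+02  1.59286924e-01  1.01228398e+01] [-0.20283943 -0.70401536 -1.84469963]
rot [-0.11  0.16  0.18] shift [ -1.    1.7 203.8] | shift in present axes [ -0.4   2.1 203.8]
```

View pics/w4.png

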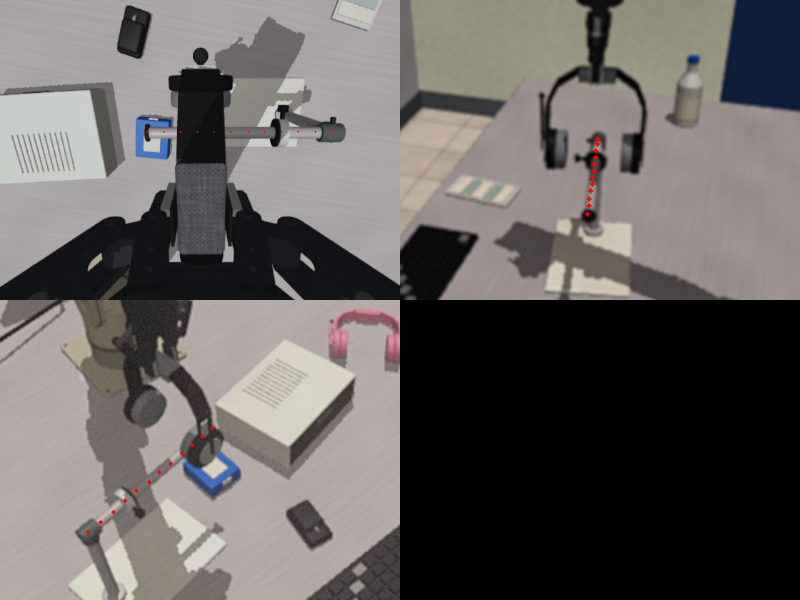

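The bar model overlays the bar in all three views and the cups straddle it (view 10). I lower to about 12 mm above contact, then go slowly.

Request:
drive_tool([
  [[-1, -0.7, 1, 10, 0, 0, 0.2], [-1, 0, 1, 15, 0, 0, 0], [-1, 0, 0, 16, 0, 0, 0], [-1, 0, 0, 16, 0, 0, 0], [-1, 0, 0, 16, 0, 0, 0], [-1, 0, 0, 16, 0, 0, 0], [-1, 0, 0, 16, 0, 0, 0], [-1, 0, 0, 16, 0, 0, 0], [-1, 0, 0, 16, 0, 0, 0], [-1, 0, 0, 16, 0, 0, 0], [-1, 0, 0, 14, 0, 0, 0], [-1, 0, 0, 12, 0, 0, 0], [-1, 0, 0, 8, 0, 0, 0], [-1, 0, 0, 4, 0, 0, 0], [-1, 0, 0, 1, 0, 0, 0], [-1, 0, 0, 0, 0, 0, 0], [-1, 0, 0, 0, 0, 0, 0]],
])

```text
t: 11.02
position: [0.5297, -0.1632, 0.2525]
tcp_rot: [-179.9, 0.1, 9.8]
ft_force: [0.6, 0.3, -1.7]
width: 0.0289
```

Request:
drive_tool([
  [[-1, 0, 0, 1.5, 0, 0, 0], [-1, 0, 0, 1.5, 0, 0, 0], [-1, 0, 0, 1.5, 0, 0, 0], [-1, 0, 0, 1.5, 0, 0, 0], [-1, 0, 0, 0, 0, 0, 0]],
])

```text
t: 11.43
position: [0.5291, -0.1631, 0.2454]
tcp_rot: [-179.9, 0.2, 9.8]
ft_force: [0.1, 0.0, -3.1]
width: 0.0289
```

Request:
drive_tool([
  [[-1, 0, 0, 0.7, 0, 0, 0], [-1, 0, 0, 0.7, 0, 0, 0], [-1, 0, 0, 0.7, 0, 0, 0], [-1, 0, 0, 0, 0, 0, 0]],
])

```text
t: 11.77
position: [0.5293, -0.1631, 0.2435]
tcp_rot: [-179.9, 0.2, 9.8]
ft_force: [1.3, 0.0, -3.4]
width: 0.0286
```

Request:
drive_tool([
  [[-1, 0, 0, 0.7, 0, 0, 0], [-1, 0, 0, 0.7, 0, 0, 0], [-1, 0, 0, 0, 0, 0, 0]],
])

```text
t: 12.02
position: [0.5292, -0.1631, 0.2421]
tcp_rot: [-179.9, 0.2, 9.8]
ft_force: [0.8, -0.3, -2.9]
width: 0.0285
```

Request:
drive_tool([
  [[-1, 0, 0, 0.7, 0, 0, 0], [-1, 0, 0, 0.7, 0, 0, 0], [-1, 0, 0, 0, 0, 0, 0]],
])

```text
t: 12.27
position: [0.5292, -0.1631, 0.2407]
tcp_rot: [-179.9, 0.2, 9.8]
ft_force: [-0.1, -0.3, -3.6]
width: 0.0286
```

Request:
drive_tool([
  [[-1, 0, 0, 0.6, 0, 0, 0], [-1, 0, 0, 0.6, 0, 0, 0], [-1, 0, 0, 0, 0, 0, 0]],
])

```text
t: 12.52
position: [0.5293, -0.1631, 0.2401]
tcp_rot: [-179.9, 0.1, 9.8]
ft_force: [-2.1, 0.6, 1.8]
width: 0.0288
```

Request:
drive_tool([
  [[-1, 0, 0, 0.5, 0, 0, 0], [-1, 0, 0, 0.5, 0, 0, 0], [-1, 0, 0, 0, 0, 0, 0]],
])

```text
t: 12.77
position: [0.5294, -0.1632, 0.24]
tcp_rot: [-179.9, 0.1, 9.8]
ft_force: [-5.7, 2.0, 9.0]
width: 0.0286
```

Request:
drive_tool([
  [[-1, 0, 0, 0.5, 0, 0, 0], [-1, 0, 0, 0.5, 0, 0, 0], [-1, 0, 0, 0, 0, 0, 0]],
])

```text
t: 13.02
position: [0.5294, -0.1632, 0.2399]
tcp_rot: [-179.9, 0.1, 9.8]
ft_force: [-7.5, 1.8, 15.8]
width: 0.0287
```

Contact with the bar is felt at TCP z = 0.240. I back off the load and open.

Request:
drive_tool([
  [[-1, 0, 0, -0.5, 0, 0, 0], [-1, 0, 0, -0.6, 0, 0, 0], [-1, 0, 0, 0, 0, 0, 0], [-1, 0, 0, 0, 0, 0, 0]],
])

```text
t: 13.35
position: [0.5294, -0.1632, 0.24]
tcp_rot: [-179.9, 0.1, 9.8]
ft_force: [-4.2, 1.3, 8.2]
width: 0.0285
```

Request:
drive_tool([
  [[-0.1, 0, 0, 0, 0, 0, 0], [0, 0, 0, 0, 0, 0, 0], [0.1, 0, 0, 0, 0, 0, 0], [0.2, 0, 0, 0, 0, 0, 0], [0.2, 0, 0, 0, 0, 0, 0], [0.2, 0, 0, 0, 0, 0, 0], [0.2, 0, 0, 0, 0, 0, 0]],
])

```text
t: 13.93
position: [0.5293, -0.1632, 0.2387]
tcp_rot: [-179.9, 0.2, 9.8]
ft_force: [-0.0, -0.2, 0.0]
width: 0.0513
```

```bash
python3 - <<'E'
from h import *; import pickle
from cell import vision,sensors
c,s,h=pickle.load(open("fit.pkl","rb"))
a=vision.get_image("wrist"); b=vision.get_image("side"); e=vision.get_image("scene")
o=np.zeros((600,800,3),np.uint8); r=lambda i:cv2.resize(i[:,:,::-1],(400,300),interpolation=cv2.INTER_CUBIC)
o[:300,:400]=r(a["image"]); o[:300,400:]=r(b["image"][30:210,200:440]); o[300:,:400]=r(e["image"][120:330,80:360])
cv2.imwrite("pics/w5.png",o); ob=sensors.get_obs(); print(ob["joints"].round(1),ob["position"],ob["ft_force"])
E
```

```text
[  3.8   9.7   9.7  94.5  -1.7  76.1 -66.4] [ 0.52928877 -0.16311903  0.23874027] [ 0.07862051  0.2305606  -0.57197858]
```

View pics/w5.png

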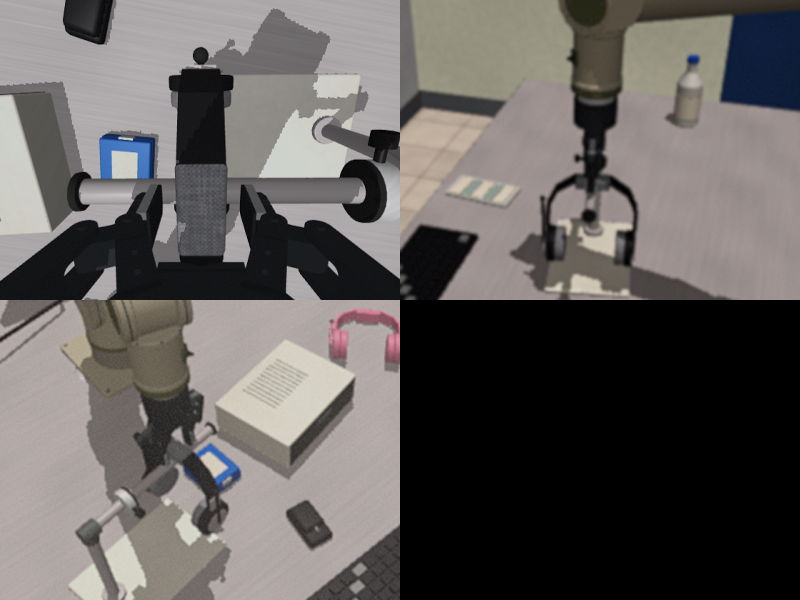

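The headset hangs on the bar with zero tool load (view 11). The leading finger would meet the collar before the headband, so I rise and push with closed fingers from the free-end side instead.

Request:
drive_tool([
  [[0.2, 0, 0, -5, 0, 0, 0], [0.2, 0, 0, -10, 0, 0, 0], [0.2, 0, 0, -15, 0, 0, 0], [0.2, 0, 0, -15, 0, 0, 0], [0.2, 0, 0, -15, 0, 0, 0], [-1, 0, -12, 0, 0, 0, 0], [-1, 0, -14, 0, 0, 0, 0], [-1, 0, -14, 0, 0, 0, 0], [-1, 0, -12, 0, 0, 0, 0], [-1, 0, 0, 0, 0, 0, 0], [-1, 0, 0, 0, 0, 0, 0], [-1, 0, 0, 0, 0, 0, 0], [-1, 0, 0, 0, 0, 0, 0], [-1, 0, 0, 0, 0, 0, 0]],
])

```text
t: 15.25
position: [0.5206, -0.1128, 0.2987]
tcp_rot: [-179.9, 0.2, 9.7]
ft_force: [0.4, 0.1, 0.3]
width: -0.0002
```

Request:
drive_tool([
  [[-1, 0, 0, 12, 0, 0, 0], [-1, 0, 0, 15, 0, 0, 0], [-1, 0, 0, 12, 0, 0, 0], [-1, 0, 0, 8, 0, 0, 0], [-1, 0, 0, 4, 0, 0, 0], [-1, 0, 0, 2.5, 0, 0, 0], [-1, 0, 0, 0, 0, 0, 0], [-1, 0, 0, 0, 0, 0, 0]],
])

```text
t: 15.92
position: [0.5207, -0.112, 0.2457]
tcp_rot: [-179.9, 0.1, 9.8]
ft_force: [-0.7, -0.1, 0.1]
width: 0.0001
```

Request:
drive_tool([
  [[-1, 0, 3, 0, 0, 0, 0], [-1, 0, 3, 0, 0, 0, 0], [-1, 0, 3, 0, 0, 0, 0], [-1, 0, 3, 0, 0, 0, 0], [-1, 0, 1, 0, 0, 0, 0], [-1, 0, 1, 0, 0, 0, 0], [-1, 0, 1, 0, 0, 0, 0], [-1, 0, 1, 0, 0, 0, 0], [-1, 0, 1, 0, 0, 0, 0], [-1, 0, 1, 0, 0, 0, 0], [-1, 0, 1, 0, 0, 0, 0], [-1, 0, 1, 0, 0, 0, 0]],
])

```text
t: 16.92
position: [0.5239, -0.1316, 0.2453]
tcp_rot: [-179.9, 0.2, 9.8]
ft_force: [0.4, 0.0, -0.4]
width: 0.0002
```

Request:
drive_tool([
  [[-1, 0, 1, 0, 0, 0, 0], [-1, 0, 1, 0, 0, 0, 0], [-1, 0, 1, 0, 0, 0, 0], [-1, 0, 1, 0, 0, 0, 0], [-1, 0, 1, 0, 0, 0, 0], [-1, 0, 1, 0, 0, 0, 0], [-1, 0, 1, 0, 0, 0, 0], [-1, 0, 1, 0, 0, 0, 0], [-1, 0, 1, 0, 0, 0, 0], [-1, 0, 1, 0, 0, 0, 0], [-1, 0, 1, 0, 0, 0, 0], [-1, 0, 1, 0, 0, 0, 0], [-1, 0, 1, 0, 0, 0, 0], [-1, 0, 1, 0, 0, 0, 0], [-1, 0, 1, 0, 0, 0, 0], [-1, 0, 1, 0, 0, 0, 0], [-1, 0, 1, 0, 0, 0, 0], [-1, 0, 1, 0, 0, 0, 0], [-1, 0, 1, 0, 0, 0, 0], [-1, 0, 1, 0, 0, 0, 0]],
])

```text
t: 18.58
position: [0.5273, -0.1514, 0.2453]
tcp_rot: [-179.9, 0.2, 9.8]
ft_force: [-0.1, 1.9, 1.7]
width: -0.0002
```

```bash
python3 - <<'E'
from cell import vision; import pickle
pickle.dump([vision.get_image(n) for n in("wrist","side")],open("p1.pkl","wb"))
E
```

Request:
drive_tool([
  [[-1, 0, 1, 0, 0, 0, 0], [-1, 0, 1, 0, 0, 0, 0], [-1, 0, 1, 0, 0, 0, 0], [-1, 0, 1, 0, 0, 0, 0], [-1, 0, 1, 0, 0, 0, 0], [-1, 0, 1, 0, 0, 0, 0], [-1, 0, 1, 0, 0, 0, 0], [-1, 0, 1, 0, 0, 0, 0], [-1, 0, 1, 0, 0, 0, 0], [-1, 0, 1, 0, 0, 0, 0], [-1, 0, 1, 0, 0, 0, 0], [-1, 0, 1, 0, 0, 0, 0], [-1, 0, 1, 0, 0, 0, 0], [-1, 0, 1, 0, 0, 0, 0], [-1, 0, 1, 0, 0, 0, 0], [-1, 0, 1, 0, 0, 0, 0], [-1, 0, 1, 0, 0, 0, 0], [-1, 0, 1, 0, 0, 0, 0], [-1, 0, 1, 0, 0, 0, 0], [-1, 0, 1, 0, 0, 0, 0]],
])

```text
t: 20.35
position: [0.5307, -0.1711, 0.2453]
tcp_rot: [-179.9, 0.2, 9.8]
ft_force: [-0.6, 3.1, 1.6]
width: 0.0002
```

```bash
python3 - <<'E'
from h import *; from cell import vision; import pickle
c,s,h=pickle.load(open("fit.pkl","rb")); a,b=pickle.load(open("p1.pkl","rb"))
w=vision.get_image("wrist"); d=vision.get_image("side")
# boom ball / band patch fixed in the wrist view if the headset travels with the tool
P=proj(a,T2(s,(0,.181,.262)))[0]; print("crown top px",P)
g=lambda v:cv2.cvtColor(v["image"],cv2.COLOR_RGB2GRAY)
x0,y0=int(P[0])-70,60; t=g(a)[90:300,max(0,int(P[0])-45):int(P[0])+45]
t=g(a)[90:330,max(0,int(P[0])-30):int(P[0])+30]
m=cv2.matchTemplate(g(w),t,cv2.TM_CCOEFF_NORMED); _,sc,_,loc=cv2.minMaxLoc(m); print("match",sc,"shift",loc[0]-max(0,int(P[0])-30),loc[1]-90)
cv2.imwrite("pics/p1.png",np.hstack([cv2.resize(x["image"][:,:,::-1],(400,300)) for x in(a,w)]))
E
```

```text
crown top px [353.15404137 289.61151506]
match 0.9955283403396606 shift 0 0
```

The headset travels with the tool without turning (wrist template shift 0,0), so I keep sliding.

Request:
drive_tool([
  [[-1, 0, 1, 0, 0, 0, 0], [-1, 0, 1, 0, 0, 0, 0], [-1, 0, 1, 0, 0, 0, 0], [-1, 0, 1, 0, 0, 0, 0], [-1, 0, 1, 0, 0, 0, 0], [-1, 0, 1, 0, 0, 0, 0], [-1, 0, 1, 0, 0, 0, 0], [-1, 0, 1, 0, 0, 0, 0], [-1, 0, 1, 0, 0, 0, 0], [-1, 0, 1, 0, 0, 0, 0], [-1, 0, 1, 0, 0, 0, 0], [-1, 0, 1, 0, 0, 0, 0], [-1, 0, 1, 0, 0, 0, 0], [-1, 0, 1, 0, 0, 0, 0], [-1, 0, 1, 0, 0, 0, 0], [-1, 0, 1, 0, 0, 0, 0], [-1, 0, 1, 0, 0, 0, 0], [-1, 0, 1, 0, 0, 0, 0], [-1, 0, 1, 0, 0, 0, 0], [-1, 0, 1, 0, 0, 0, 0]],
])

```text
t: 22.12
position: [0.5341, -0.1908, 0.2452]
tcp_rot: [-179.9, 0.2, 9.8]
ft_force: [-1.2, 1.8, 1.7]
width: 0.0001
```

Request:
drive_tool([
  [[-1, 0, 1, 0, 0, 0, 0], [-1, 0, 1, 0, 0, 0, 0], [-1, 0, 1, 0, 0, 0, 0], [-1, 0, 1, 0, 0, 0, 0], [-1, 0, 1, 0, 0, 0, 0], [-1, 0, 1, 0, 0, 0, 0], [-1, 0, 1, 0, 0, 0, 0], [-1, 0, 1, 0, 0, 0, 0], [-1, 0, 1, 0, 0, 0, 0], [-1, 0, 1, 0, 0, 0, 0], [-1, 0, 1, 0, 0, 0, 0], [-1, 0, 1, 0, 0, 0, 0], [-1, 0, 1, 0, 0, 0, 0], [-1, 0, 1, 0, 0, 0, 0], [-1, 0, 1, 0, 0, 0, 0]],
])

```text
t: 23.37
position: [0.5366, -0.2056, 0.2452]
tcp_rot: [-179.9, 0.2, 9.8]
ft_force: [-0.6, 1.9, 1.8]
width: -0.0001
```

```bash
python3 - <<'E'
from h import *; from cell import vision; import pickle
c,s,h=pickle.load(open("fit.pkl","rb")); a,b=pickle.load(open("p1.pkl","rb")); w=vision.get_image("wrist")
g=lambda v:cv2.cvtColor(v["image"],cv2.COLOR_RGB2GRAY)
t=g(a)[90:330,323:383]; _,sc,_,loc=cv2.minMaxLoc(cv2.matchTemplate(g(w),t,cv2.TM_CCOEFF_NORMED)); print(sc,loc[0]-323,loc[1]-90)
E
```

```text
0.9938908815383911 0 0
```

```bash
python3 - <<'E'
from h import *; import pickle
c,s,h=pickle.load(open("fit.pkl","rb")); a,b,e=pickle.load(open("w4.pkl","rb"))
for y in (.06,.07,.08,.09,.1,.11): print(y,(proj(a,T2(s,(0,y,.231)))[0]/1.4).round(1))
g=cv2.cvtColor(a["image"],cv2.COLOR_RGB2GRAY)
p=proj(a,T2(s,(0,.08,.231)))[0]; r=int(p[1]); print(r,[(x,int(g[r-14,x]),int(g[r,x]),int(g[r+14,x])) for x in range(360,425,3)])
E
```

```text
0.06 [293.3 131.8]
0.07 [286.8 131.8]
0.08 [280.3 131.8]
0.09 [273.8 131.7]
0.1 [267.3 131.7]
0.11 [260.9 131.7]
184 [(360, 135, 111, 204), (363, 185, 111, 204), (366, 204, 111, 204), (369, 204, 111, 204), (372, 203, 111, 203), (375, 203, 111, 204), (378, 202, 110, 118), (381, 12, 110, 10), (384, 7, 107, 8), (387, 15, 14, 14), (390, 28, 19, 27), (393, 117, 85, 175), (396, 116, 131, 180), (399, 113, 134, 182), (402, 117, 144, 183), (405, 111, 181, 203), (408, 83, 162, 203), (411, 82, 162, 204), (414, 79, 163, 202), (417, 78, 162, 165), (420, 77, 163, 166), (423, 76, 161, 165)]
```

Request:
drive_tool([
  [[-1, 0, 1, 0, 0, 0, 0], [-1, 0, 1, 0, 0, 0, 0], [-1, 0, 1, 0, 0, 0, 0], [-1, 0, 1, 0, 0, 0, 0], [-1, 0, 1, 0, 0, 0, 0], [-1, 0, 1, 0, 0, 0, 0], [-1, 0, 1, 0, 0, 0, 0]],
])

```text
t: 24.0
position: [0.5378, -0.2125, 0.2452]
tcp_rot: [-179.9, 0.2, 9.8]
ft_force: [-0.1, 3.0, 0.2]
width: 0.0001
```

The images put the collar face near s = 0.09, so contact should come in about 10–14 mm. I go slower from here.

Request:
drive_tool([
  [[-1, 0, 0.5, 0, 0, 0, 0], [-1, 0, 0.5, 0, 0, 0, 0], [-1, 0, 0.5, 0, 0, 0, 0], [-1, 0, 0.5, 0, 0, 0, 0], [-1, 0, 0.5, 0, 0, 0, 0], [-1, 0, 0.5, 0, 0, 0, 0], [-1, 0, 0.5, 0, 0, 0, 0], [-1, 0, 0.5, 0, 0, 0, 0]],
])

```text
t: 24.67
position: [0.5385, -0.2164, 0.2452]
tcp_rot: [-179.9, 0.2, 9.8]
ft_force: [-1.0, 1.1, 0.9]
width: -0.0001
```

Request:
drive_tool([
  [[-1, 0, 0.5, 0, 0, 0, 0], [-1, 0, 0.5, 0, 0, 0, 0], [-1, 0, 0.5, 0, 0, 0, 0], [-1, 0, 0.5, 0, 0, 0, 0], [-1, 0, 0.5, 0, 0, 0, 0]],
])

```text
t: 25.08
position: [0.5389, -0.2189, 0.2452]
tcp_rot: [-179.9, 0.2, 9.8]
ft_force: [0.5, 2.6, 1.4]
width: -0.0001
```

Request:
drive_tool([
  [[-1, 0, 0.4, 0, 0, 0, 0], [-1, 0, 0.4, 0, 0, 0, 0], [-1, 0, 0.4, 0, 0, 0, 0], [-1, 0, 0.4, 0, 0, 0, 0]],
])

```text
t: 25.42
position: [0.5392, -0.2204, 0.2452]
tcp_rot: [-179.9, 0.2, 9.8]
ft_force: [-0.9, 2.9, 1.0]
width: -0.0001
```

Request:
drive_tool([
  [[-1, 0, 0.4, 0, 0, 0, 0], [-1, 0, 0.4, 0, 0, 0, 0], [-1, 0, 0.4, 0, 0, 0, 0], [-1, 0, 0.4, 0, 0, 0, 0]],
])

```text
t: 25.75
position: [0.5394, -0.222, 0.2452]
tcp_rot: [-179.9, 0.2, 9.8]
ft_force: [-0.9, 2.2, 1.8]
width: 0.0001
```

Request:
drive_tool([
  [[-1, 0, 0.4, 0, 0, 0, 0], [-1, 0, 0.4, 0, 0, 0, 0], [-1, 0, 0.4, 0, 0, 0, 0], [-1, 0, 0.4, 0, 0, 0, 0]],
])

```text
t: 26.08
position: [0.5397, -0.2236, 0.2452]
tcp_rot: [-179.9, 0.2, 9.8]
ft_force: [-0.9, 2.0, 1.7]
width: 0.0
```

Request:
drive_tool([
  [[-1, 0, 0.4, 0, 0, 0, 0], [-1, 0, 0.4, 0, 0, 0, 0], [-1, 0, 0.4, 0, 0, 0, 0], [-1, 0, 0.4, 0, 0, 0, 0]],
])

```text
t: 26.42
position: [0.54, -0.2252, 0.2452]
tcp_rot: [-179.9, 0.2, 9.8]
ft_force: [0.1, 1.5, 1.4]
width: -0.0003
```

Request:
drive_tool([
  [[-1, 0, 0.4, 0, 0, 0, 0], [-1, 0, 0.4, 0, 0, 0, 0], [-1, 0, 0.4, 0, 0, 0, 0], [-1, 0, 0.4, 0, 0, 0, 0]],
])

```text
t: 26.75
position: [0.5402, -0.2267, 0.2452]
tcp_rot: [-179.9, 0.2, 9.8]
ft_force: [0.5, 2.2, 1.4]
width: 0.0
```

Request:
drive_tool([
  [[-1, 0, 0.4, 0, 0, 0, 0], [-1, 0, 0.4, 0, 0, 0, 0], [-1, 0, 0.4, 0, 0, 0, 0], [-1, 0, 0.4, 0, 0, 0, 0]],
])

```text
t: 27.08
position: [0.5405, -0.2282, 0.2452]
tcp_rot: [-179.9, 0.2, 9.8]
ft_force: [-1.4, 4.1, 2.6]
width: 0.0001
```

Request:
drive_tool([
  [[-1, 0, 0.3, 0, 0, 0, 0], [-1, 0, 0.3, 0, 0, 0, 0], [-1, 0, 0, 0, 0, 0, 0]],
])

```text
t: 27.33
position: [0.5405, -0.2282, 0.2452]
tcp_rot: [-179.9, 0.2, 9.8]
ft_force: [-2.7, 4.1, 2.3]
width: -0.0001
```

Request:
drive_tool([
  [[-1, 0, 0.3, 0, 0, 0, 0], [-1, 0, 0.2, 0, 0, 0, 0], [-1, 0, 0, 0, 0, 0, 0]],
])

```text
t: 27.58
position: [0.5406, -0.2283, 0.2452]
tcp_rot: [-179.8, 0.2, 9.8]
ft_force: [-3.5, 6.5, 3.5]
width: -0.0001
```

```bash
python3 - <<'E'
from h import *; from cell import vision,sensors; import pickle
c,s,h=pickle.load(open("fit.pkl","rb")); a,b=pickle.load(open("p1.pkl","rb")); w=vision.get_image("wrist")
g=lambda v:cv2.cvtColor(v["image"],cv2.COLOR_RGB2GRAY)
t=g(a)[90:330,323:383]; _,sc,_,loc=cv2.minMaxLoc(cv2.matchTemplate(g(w),t,cv2.TM_CCOEFF_NORMED)); print(sc,loc[0]-323,loc[1]-90)
o=sensors.get_obs(); print(o["ft_force"],o["position"],"s",(o["position"][:2]-s[:2])@[-np.sin(s[2]),np.cos(s[2])])
E
```

```text
0.9335540533065796 0 0
[-3.70559693  6.08558784  3.44132969] [ 0.54055544 -0.22829554  0.24517124] s 0.13238486447522366
```

The headband meets the collar: the position stopped and force rose to about 7 N, with the crown at s ≈ 0.103 and the face at about 0.088, matching the image. I back off gently and clear away.

Request:
drive_tool([
  [[-1, 0, -0.3, 0, 0, 0, 0], [-1, 0, -0.3, 0, 0, 0, 0], [-1, 0, -0.4, 0, 0, 0, 0], [-1, 0, -0.5, 0, 0, 0, 0], [-1, 0, -1, 0, 0, 0, 0], [-1, 0, -3, 0, 0, 0, 0], [-1, 0, -6, 0, 0, 0, 0], [-1, 0, -10, 0, 0, 0, 0], [-1, 0, -10, 0, 0, 0, 0], [-1, 0, 0, -10, 0, 0, 0], [-1, 0, 0, -20, 0, 0, 0], [-1, 0, 0, -20, 0, 0, 0], [-1, 0, 0, -20, 0, 0, 0], [-1, 0, 0, -20, 0, 0, 0], [-1, 0, 0, -20, 0, 0, 0], [-1, 0, -20, -10, 0, 0, 0], [-1, 0, -20, 0, 0, 0, 0], [-1, 0, -20, 0, 0, 0, 0], [-1, 0, -20, 0, 0, 0, 0], [-1, 0, 0, 0, 0, 0, 0]],
])

```text
t: 29.3
position: [0.5222, -0.1151, 0.3666]
tcp_rot: [-179.9, 0.1, 10.1]
ft_force: [-0.4, 0.9, 0.2]
width: 0.0
```

```bash
python3 - <<'E'
from h import *; import pickle
from cell import vision,sensors
a=vision.get_image("wrist"); b=vision.get_image("side"); e=vision.get_image("scene"); f=vision.get_image("side")
d0=pickle.load(open("v0.pkl","rb"))
print("motion between side frames",np.abs(b["image"].astype(int)-f["image"]).mean())
o=np.zeros((600,800,3),np.uint8); r=lambda i,x=400,y=300:cv2.resize(i[:,:,::-1],(x,y),interpolation=cv2.INTER_CUBIC)
o[:300,:400]=r(a["image"]); o[:300,400:]=r(b["image"][60:240,200:440]); o[300:,:400]=r(e["image"][180:390,80:360]); o[300:,400:]=r(e["image"])
cv2.imwrite("pics/w6.png",o); print(sensors.get_obs()["ft_force"])
E
```

```text
motion between side frames 0.8646357709750567
[-0.88003308 -0.18740788  0.29300955]
```

View pics/w6.png

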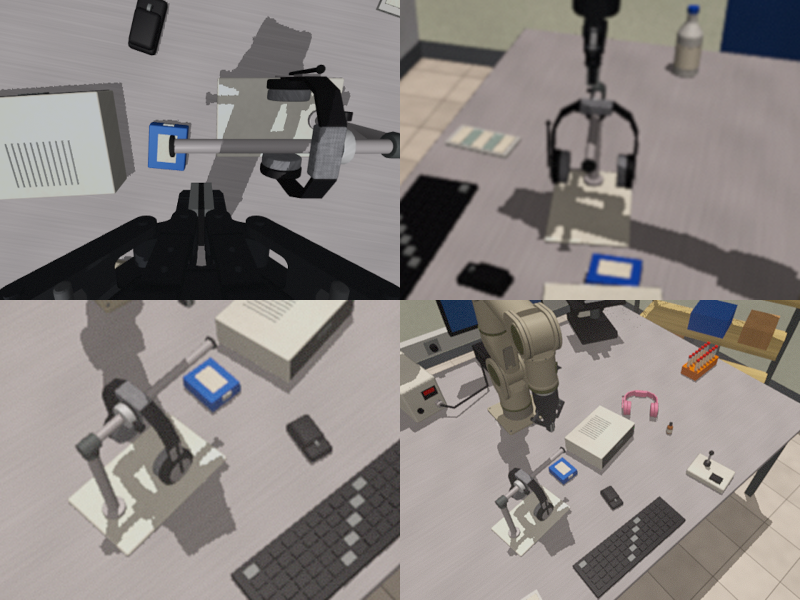

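View 12 shows the headset hanging against the collar with a cup on each side, and the bystanders in place. I let it settle, compare frames, then hand in.

Request:
drive_tool([
  [[-1, 0, 0, 0, 0, 0, 0], [-1, 0, 0, 0, 0, 0, 0], [-1, 0, 0, 0, 0, 0, 0], [-1, 0, 0, 0, 0, 0, 0], [-1, 0, 0, 0, 0, 0, 0], [-1, 0, 0, 0, 0, 0, 0], [-1, 0, 0, 0, 0, 0, 0], [-1, 0, 0, 0, 0, 0, 0], [-1, 0, 0, 0, 0, 0, 0], [-1, 0, 0, 0, 0, 0, 0], [-1, 0, 0, 0, 0, 0, 0], [-1, 0, 0, 0, 0, 0, 0]],
])

```text
t: 30.5
position: [0.5222, -0.1195, 0.3653]
tcp_rot: [-179.9, 0.2, 9.8]
ft_force: [0.4, -0.6, -0.1]
width: 0.0001
```

```bash
python3 - <<'E'
import numpy as np, pickle
from cell import vision,sensors,env
a=vision.get_image("wrist")["image"].astype(int); [vision.get_image("side") for _ in range(5)]; b=vision.get_image("wrist")["image"].astype(int)
D=np.abs(a-b); print("diff headset",D[80:290,360:490].mean(),"bench",D[300:,:100].mean(),D[80:290,360:490].max())
e=vision.get_image("scene")["image"].astype(int); d0=pickle.load(open("v0.pkl","rb"))["scene"]["image"].astype(int)
for n,(x,y,w,h) in dict(mouse=(278,258,38,38),slide=(206,220,44,38),oil=(368,168,20,22)).items(): print(n,np.abs(e-d0)[y:y+h,x:x+w].mean())
if D[80:290,360:490].mean()<2: print("handed",env.hand_in())
E
```

```text
diff headset 0.9269352869352869 bench 0.8677777777777778 28
mouse 5.707294552169898
slide 10.469098883572567
oil 2.925757575757576
the job is handed in; nothing more can be done
handed None
```

The black headset is hanging by its crown cushion on the stand's bar, resting against the stop collar with an ear cup on each side. I handed the job in at about 31 s of the 66 s allowed.

- **Lowering:** I set it down at low speed. The load when it met the bar reached about 16 N, and I backed that off before opening the gripper.
- **Sliding:** I pushed it along the bar with closed fingers at 12 mm/s, slowing to about 5 mm/s near the collar. Gripped across the band, a finger would have met the collar before the headband did.
- **Contact:** The headband stopped about 88 mm from the post's axis, where the images also put the collar face. The push force rose from about 2 N to about 7 N, and then I withdrew.

**Last checks:**
- **Stillness:** The headset showed no motion between frames beyond camera noise (0.93 against 0.87 on bare bench).
- **Robot clear:** The tool read no load, and the gripper was well away from the headset.
- **Bystanders:** The mouse, slide box and oil bottle look in place in the last picture. The automatic picture comparison was less clean for the slide box (10.5) and mouse (5.7), which I put down to moved shadows. I did not measure their positions again.

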